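# Brace and uncap the fittings jar

## Robot

A 6-joint arm with a two-finger parallel gripper is mounted at the origin on the work surface. World frame = base frame: x ahead of the robot, y to its left, z up, the work surface at z = 0. Lengths are in m, angles in rad, forces in N, time in s.
With the tool pointing down it reaches from about 0.375 to 0.9 m from the base axis. Payload 3.1 kg.
Tool frame: the origin (TCP) lies midway between the tips of the shut fingers; the grasp point (between the pads) lies pinch_z behind it (pinch_z is the distance from the TCP to the grasp point, in m); y points along the fingers, z is the direction in which the jaws open and shut, and the axes are right-handed (so a half turn about y gives the same grasp; the last joint's range is limited). The gripper opens to 87 mm and grips with 3 to 60 N. Pads are 19 mm wide; open, the fingers measure 117 mm over their backs; the gripper's body (75 mm by 190 mm) begins 51 mm behind the grasp point.
Start: joints at [-1.429, 0.527, 1.433, -0, 1.181, -0.178], TCP at [0.197, -0.593, 0.223] pointing down, gripper open.
Joint ranges: [-3.08, 3.08], [-0.75, 2.2], [0.22, 2.44], [-1.43, 4.57], [0, 2.65], [-2.85, 2.85]. Speed limits (rad/s): [2.79, 2.79, 3.14, 3.14, 3.14, 3.14].

## Interface

Orientations are given as a unit quaternion [x, y, z, w].
In Python, from rig import get_obs, camera, hand_in, pinch_z gives the robot as it stands. The module is installed in compiled form; this text tells all that it offers.
- The arm moves only by the tool arm_command, never from a script. Its argument "plan" is a list of rows, each a list of 2 entries, a list of its own where there are three numbers: the shift along the world's x, y, z in units of 25 mm (1.0 is 25 mm), then the turn about the world's z in units of 5 degrees (1.0 is 5 degrees). A call has 1 to 5 rows; each row is the pose to reach, as a shift and turn from the pose commanded when the call began; what a row does not reach only later rows make up. A row lasts 1/10 s, in which the tool goes at most 50 mm and 8.59 degrees, less where a joint would pass 70% of its speed; a pose out of reach is approached as far as the arm can. A call with a gripper value outside its range is refused whole. "fingers" is the opening, from -1 (shut) to 1 (fully open), set as the call begins (left out, the last holds). The fingers move at their own pace and stop on an object; "force" is the grip in N (left out, the last holds). Time passes only in rows, so rows that repeat a pose let the fingers close. It gives the time, the measured TCP pose, the force and the opening at its end, in the units of the state.
- get_obs(): the state, without advancing time (a new reading comes with each control period).
- camera(name): name is "scene" or "top"; returns a dict with "pixels" (480x640x3 uint8, red, green, blue), "camera_matrix" (3x3 intrinsics, pixels), "R" (3x3) and "t" (3): a world point X has camera coordinates R X + t. Camera axes: x right, y down, z forward; pixel columns grow to the right and rows downward; lengths in m; the calibration is good to about 2 mm. A picture is of the moment at which its call begins. There is no depth.
- hand_in(): hands the job in, once; it reports no verdict.
The state is a dict: "time": time; "q": joint angles; "joint_velocities": joint speeds; "joint_torque": joint torques, N m; "position": TCP position; "tool_rot": TCP orientation; "ft_force": force on the tool from outside, world axes, zero at the start; "moment": the same for the moment, N m; "grip_width": finger opening in m.
Only numpy, scipy, OpenCV 4.12 (cv2) and the standard library are available. Lean on these libraries where they do the work, as an engineer would, in place of code of your own. Each camera call takes 0.05 s, during which the arm holds its last target.

## Task

Set the square jar upright into the recess of the wooden bench brace, all the way down, so that it cannot turn. Then twist its tight cap anticlockwise, only until the lugs under it come free, and lift the cap off. Finish holding the cap level in the gripper, a few centimetres above the mouth of the jar, with the jar still seated in the brace; do not put the cap down, and leave the other things on the bench where they are.

Things in the scene. Friction and masses are not known exactly. Their poses are not given: they have to be found in the camera images.
- jar: square white plastic jar, 64 x 64 mm, body 66 mm tall, about 0.4 kg, with a round neck 44 mm across rising from 66 to 92 mm. Origin: centre of its underside; z up, x and y square to its sides. It stands loose on the bench, cap on. Its neck carries three lugs 120 degrees apart, hidden under the cap.
- jar_mouth (a point): centre of the jar's mouth (top edge of the neck), 92 mm above the jar's underside; axes as the jar's
- cap: black round cap, outer diameter 64 mm, 30.5 mm tall, open below, a short grey bar on top along its +x. Origin: centre of the lower edge of its skirt; z up. On the closed jar this edge is 73 mm above the jar's underside and the cap's top at 103.5 mm; cap x = jar x. Three lugs in it sit under the jar's lugs, so the closed jar can be lifted by its cap (1.5 mm play). It does not rise as it turns.
- seal (a joint): rad by which the cap was turned anticlockwise (seen from above) on the jar: 0 closed, at most 2; not clockwise. A rubber seal in the mouth gives 0.6 N m of friction, follows the cap with 0.05 rad play and stays put when the cap is off. The cap lifts straight off when turned 0.65 to 1.4 rad (best 1.05); further, the lugs catch again. An unbraced jar just turns with its cap.
- brace: pale wooden block 112 x 112 mm, 34 mm tall, fixed to the bench, with a square recess 68 x 68 mm (chamfered by 4 mm at the top) in the middle. The recess's floor is 6 mm above the bench, so it is 28 mm deep. Origin: centre of its underside on the bench; x and y square to its sides. The jar fits in any of its four quarter turns, with 2 mm to spare on each side.
- recess (a point): centre of the recess's floor; axes as the brace's. The jar's origin comes here when it is fully down.
- screwdriver: bystander: screwdriver with a dark wooden handle lying roughly along x between the jar and the brace, to be left alone; under 40 mm tall
- carton: bystander: closed flat cardboard carton, 120 x 200 x 50 mm, to be left alone; origin at the centre of its underside
- spool: bystander: spool 76 mm in diameter, 34 mm tall, to be left alone; origin at the centre of its underside
- pliers: bystander: pliers with black grips, about 170 mm long, 16 mm tall, to be left alone; origin at the pivot
Mind the look-alikes: they are no part of the job. Of the things that look like the jar, take the one that is farthest to the robot's left at the start. Leave any red look-alike of the cap alone.

How it is judged:
On the way, in this order (a step that is already met when the one before it is completed fails the run):
1. the closed jar stands upright, fully down in the recess of the brace (horizontal distance between jar and recess below 0.007 m and z of jar in the frame of recess below 0.005 m and angle between jar's own z axis and vertical below 0.08 rad and value of joint seal below 0.4 rad), for 0.2 s.
2. the cap has been turned until its lugs are free, not further, with the jar in the brace (value of joint seal between 0.5 and 1.5 rad and z of jar in the frame of recess below 0.008 m and horizontal distance between jar and recess below 0.007 m), for 0.1 s.
At the end, for the whole second after the job is handed in: The fingers hold the cap (over 2 N), still (30 mm/s), level within 0.25 rad, within 30 mm of over the jar mouth, lower edge 5 to 90 mm above it, not touching the jar, turned at most 1.5 rad; jar in the recess within 7 mm sideways, 5 mm of the floor, 0.08 rad tilt (z of cap in the frame of jar_mouth between 0.005 and 0.09 m and horizontal distance between cap and jar_mouth below 0.03 m and angle between cap's own z axis and vertical below 0.25 rad and linear speed of cap below 0.03 m/s and contact force between the fingers and cap above 2 N and contact force between jar and cap below 0.1 N and value of joint seal below 1.5 rad and horizontal distance between jar and recess below 0.007 m and z of jar in the frame of recess below 0.005 m and angle between jar's own z axis and vertical below 0.08 rad); the arm keeps its last pose, push and grip.
It fails at once if a bystander (screwdriver, carton, spool or pliers) is moved by more than 25 mm (distance of any of screwdriver, carton, spool, pliers from where it was at the start of the episode above 0.025 m).
It also fails if it takes over 45 s, if anything falls off the work surface, if the arm or the gripper's body presses on something with over 40 N, if the wrist force passes 120 N, or if a joint passes its speed limit or range.

## Working session

There is one attempt and no reset: what is moved stays moved. The work goes in short steps, Python scripts to look and compute and a tool call to move; the robot and the scene stay as the last step left them, time stands still between calls to the robot, and variables do not carry over. Pictures are saved under pics/ and viewed, and the job is handed in when it is done.

Besides the shell and the picture viewer there is one more tool, called as name(argument=value, ...), one argument or row to a line, values as JSON. arm_command: Moves the arm, as the interface text tells. Its arguments: {"type":"object","properties":{"plan":{"type":"array"},"fingers":{"type":"number"},"force":{"type":"number"}},"required":["plan"]}

```bash
mkdir -p pics
python3 - <<'E'
from rig import get_obs,camera,pinch_z
import cv2,json,pickle
print(pinch_z); o=get_obs(); print(o)
d={}
for n in("scene","top"):
    c=camera(n); d[n]=c; cv2.imwrite(f"pics/{n}0.png",c["pixels"][:,:,::-1]); print(n,c["camera_matrix"],c["R"],c["t"])
pickle.dump(d,open("c0.pkl","wb"))
E
```

```text
0.0187
{'time': 0.0, 'q': array([-1.42951172e+00,  5.28459557e-01,  1.43388487e+00,  1.37298056e-05,
        1.18137537e+00, -1.78505962e-01]), 'joint_velocities': array([ 0.00204228,  0.00099254, -0.00108597,  0.00073369, -0.00038845,
        0.00025602]), 'joint_torque': array([-2.14594074e-03, -4.40047181e+01, -1.76589561e+01,  6.31670561e-02,
        5.82822226e-02, -1.67311655e-04]), 'position': array([ 0.19640545, -0.59258276,  0.22158123]), 'tool_rot': array([-0.11256151,  0.69883864, -0.69733496,  0.11259848]), 'ft_force': array([-1.03310951, -0.5904531 ,  0.69141256]), 'moment': array([0.03123251, 0.01266557, 0.01757781]), 'grip_width': 0.08718333305661788}
scene [[612.85690646   0.         316.08608904]
 [  0.         612.85690646 247.9130038 ]
 [  0.           0.           1.        ]] [[ 0.83562076  0.54909615  0.01521082]
 [ 0.40518427 -0.59744409 -0.69201609]
 [-0.37089575  0.5844262  -0.7217218 ]] [-0.39940463 -0.18874562  1.74886168]
top [[468.50372117   0.         322.20572549]
 [  0.         468.50372117 236.00512952]
 [  0.           0.           1.        ]] [[ 0.00440235 -0.9998102   0.01897829]
 [-0.99703514 -0.00584652 -0.07672512]
 [ 0.07682151 -0.01858425 -0.99687165]] [-0.09189975  0.5296637   0.99434948]
```

View pics/scene0.png

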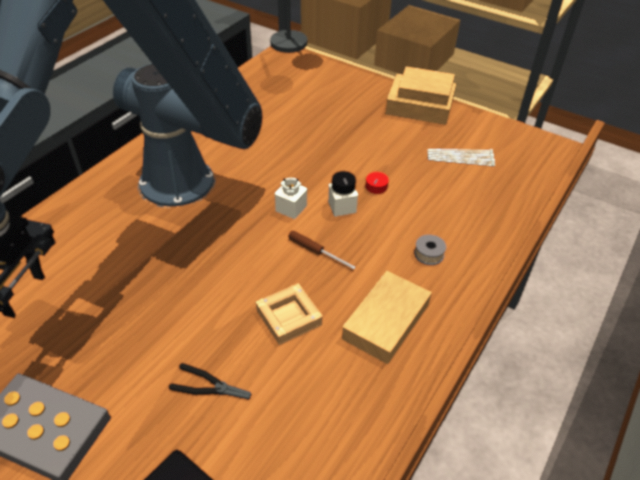

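View pics/top0.png

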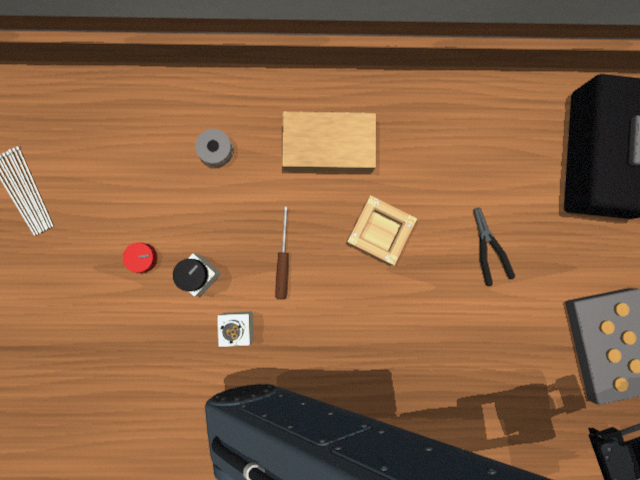

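In the top view, two things look like the jar: the capped one at (190,275) and an open one with a bare neck at (235,330). The robot's left is +y, towards smaller columns, so the capped jar is farthest left, and it is also the only closed one. The red cap at (140,257) is a look-alike. The brace is at (382,230). Next I'll enlarge the crop to confirm and take measurements.

```bash
cat > h.py <<'E'
import numpy as np,cv2
def ray(c,uv,z):
    K=c["camera_matrix"];R=c["R"];t=np.array(c["t"]).ravel()
    d=R.T@np.linalg.inv(K)@np.array([uv[0],uv[1],1.]); o=-R.T@t
    return o+d*(z-o[2])/d[2]
def proj(c,X):
    p=c["camera_matrix"]@(c["R"]@np.array(X)+np.array(c["t"]).ravel()); return p[:2]/p[2]
def big(a,m):
    n,l,s,ce=cv2.connectedComponentsWithStats(m.astype(np.uint8)); 
    i=1+np.argmax(s[1:,4]); return (l==i).astype(np.uint8),s[i],ce[i]
E
python3 - <<'E'
import pickle,cv2,numpy as np
from h import *
d=pickle.load(open("c0.pkl","rb"))
a=d["top"]["pixels"];b=d["scene"]["pixels"]
A=cv2.resize(a[225:360,110:260],None,fx=4,fy=4,interpolation=cv2.INTER_CUBIC)[:540]
B=cv2.resize(a[190:270,340:425],None,fx=2.3,fy=2.3)
cv2.imwrite("pics/crop1.png",A[:,:,::-1])
B=cv2.resize(a[185:275,335:430],None,fx=6,fy=6,interpolation=cv2.INTER_CUBIC);cv2.imwrite("pics/crop2.png",B[:,:,::-1])
C=cv2.resize(b[160:225,260:400],None,fx=5,fy=5,interpolation=cv2.INTER_CUBIC);cv2.imwrite("pics/crop3.png",C[:,:,::-1])
for n,(x0,x1,y0,y1) in dict(top=(165,222,248,305),scene=(322,365,165,220)).items():
    p=d[n]["pixels"].astype(int); m=np.zeros(p.shape[:2],bool)
    m[y0:y1,x0:x1]=p[y0:y1,x0:x1].max(2)<60
    l,s,ce=big(p,m); 
    cs,_=cv2.findContours(l,cv2.RETR_EXTERNAL,cv2.CHAIN_APPROX_NONE); print(n,s,ce,cv2.minEnclosingCircle(cs[0]),ray(d[n],ce,.1),ray(d[n],ce,.09))
E
```

```text
top [173 259  35  32 823] [189.74848117 274.86269745] ((189.85211181640625, 274.1619567871094), 17.283733367919922) [0.44552259 0.17369868 0.1       ] [0.44545202 0.17631221 0.09      ]
scene [333 172  22  22 384] [343.1640625  182.76822917] ((343.0, 182.5), 11.926960945129395) [0.45462995 0.16170606 0.1       ] [0.44880677 0.17208758 0.09      ]
```

View pics/crop1.png

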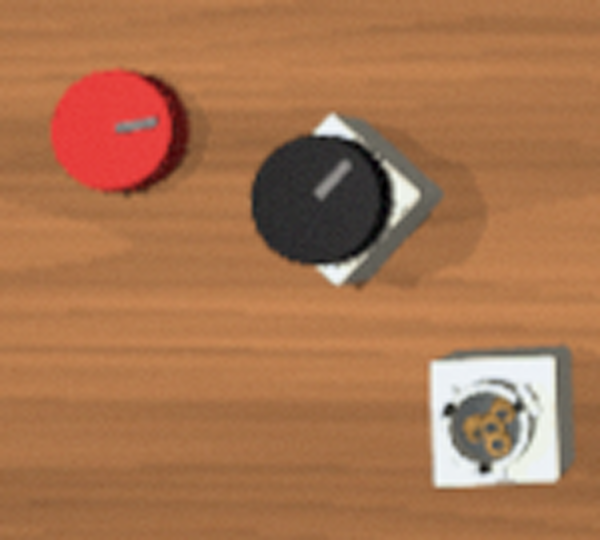

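View pics/crop2.png

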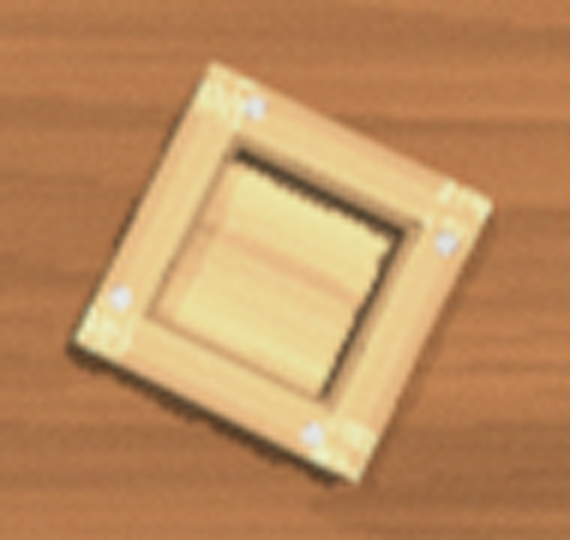

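View pics/crop3.png

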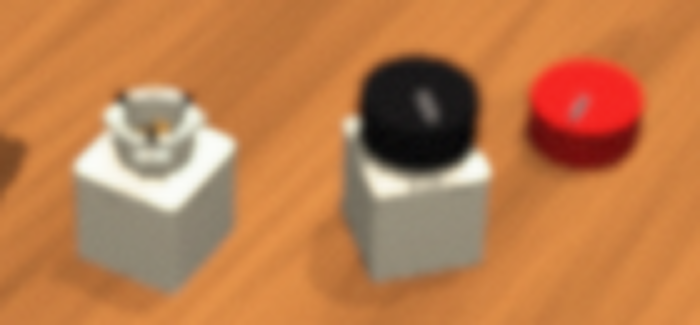

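The enlarged crop confirms it: the capped white jar is in crop1 at (320,200) with its bar pointing up and to the right, and the other jar has an open neck. Next I'll measure the jar and brace from their corners.

Run:
```python
import pickle,cv2,numpy as np
from h import *
from scipy.spatial.transform import Rotation as Ro
from rig import get_obs
o=get_obs(); print("tool mat",Ro.from_quat(o["tool_rot"]).as_matrix().round(3))
d=pickle.load(open("c0.pkl","rb")); T=d["top"];S=d["scene"]
f=lambda x,y:(110+(x+.5)/4-.5,225+(y+.5)/4-.5)
c=[ray(T,f(*p),.066)[:2] for p in [(333,113),(420,192),(337,287)]]
print("jar corners",np.round(c,4),"diag",np.linalg.norm(c[0]-c[2]),"mid",(c[0]+c[2])/2,"sides",np.linalg.norm(c[0]-c[1]),np.linalg.norm(c[1]-c[2]))
v=c[2]-c[0]; print("diag ang",np.degrees(np.arctan2(v[1],v[0])), "side angs",[np.degrees(np.arctan2(*(c[j]-c[i])[::-1])) for i,j in((0,1),(1,2))])
g=lambda x,y:(260+(x+.5)/5-.5,160+(y+.5)/5-.5)
# scene jar top corners z=.066 : left, front, right ; bottoms z=0
for p,z in [((345,122),.066),((378,192),.066),((490,165),.066),((375,280),0),((484,262),0),((345,203),0)]: print("scene",p,z,ray(S,g(*p),z).round(4))
print("bar T",ray(T,f(318,196),.1035),ray(T,f(348,163),.1035)); print("bar S",ray(S,g(420,91),.1035),ray(S,g(434,122),.1035))
# cap disc in top by circle: white crop extents of disc 252..388, 135..265
print("capdisc T",ray(T,f(318,200),.1035))
print("openjar T",ray(T,(232,330),.092),"red",ray(T,(140,257),.03))
# brace outer top contour
h=lambda x,y:(335+(x+.5)/6-.5,185+(y+.5)/6-.5)
b=[ray(T,h(*p),.034)[:2] for p in [(213,63),(492,204),(359,481),(77,337)]]
print("brace",np.round(b,4),np.mean(b,0),[round(np.linalg.norm(b[i]-b[i-1]),4) for i in range(4)],[round(np.degrees(np.arctan2(*(b[i]-b[i-1])[::-1]))%90,2) for i in range(4)])
# mask-based brace, both views
for n,(x0,x1,y0,y1),K in (("top",(335,430,185,275),T),("scene",(245,335,275,350),S)):
    p=K["pixels"][y0:y1,x0:x1]; hs=cv2.cvtColor(p,cv2.COLOR_RGB2HSV)
    m=((hs[:,:,2]>165)&(hs[:,:,0]>13)&(hs[:,:,0]<30)).astype(np.uint8)
    l,s,ce=big(p,m); cs,_=cv2.findContours(l,cv2.RETR_EXTERNAL,cv2.CHAIN_APPROX_NONE)
    hu=cv2.convexHull(cs[0]); 
    r=cv2.minAreaRect(hu); bp=cv2.boxPoints(r)+[x0,y0]; print(n,s,r)
    w=np.array([ray(K,q,.034)[:2] for q in bp]); print(w.round(4),w.mean(0),[round(np.degrees(np.arctan2(*(w[i]-w[i-1])[::-1]))%90,2) for i in range(4)])
cv2.imwrite("pics/sb.png",cv2.resize(S["pixels"][275:350,245:335],None,fx=6,fy=6,interpolation=cv2.INTER_CUBIC)[:,:,::-1])
```

```text
tool mat [[-0.949 -0.     0.314]
 [-0.314  0.002 -0.949]
 [-0.    -1.    -0.002]]
jar corners [[0.4903 0.1774]
 [0.4501 0.132 ]
 [0.4016 0.1731]] diag 0.08888010485941547 mid [0.4459554  0.17521558] sides 0.0606912972117266 0.06358492850110886
diag ang -177.23134719831128 side angs [np.float64(-131.57003390338616), np.float64(139.71580695276734)]
scene (345, 122) 0.066 [0.4051 0.1705 0.066 ]
scene (378, 192) 0.066 [0.4499 0.1325 0.066 ]
scene (490, 165) 0.066 [0.4876 0.1843 0.066 ]
scene (375, 280) 0 [0.4491 0.1353 0.    ]
scene (484, 262) 0 [0.4907 0.1809 0.    ]
scene (345, 203) 0 [0.4021 0.1789 0.    ]
bar T [0.44797018 0.17406819 0.1035    ] [0.46424888 0.15977814 0.1035    ]
bar S [0.44706014 0.17590653 0.1035    ] [0.46621527 0.15861117 0.1035    ]
capdisc T [0.44600829 0.174017   0.1035    ]
openjar T [0.33712423 0.08980639 0.092     ] red [0.48241724 0.29818932 0.03      ]
brace [[ 0.6184 -0.1919]
 [ 0.568  -0.2922]
 [ 0.4685 -0.2435]
 [ 0.5193 -0.143 ]] [ 0.54351908 -0.21764964] [np.float64(0.1105), np.float64(0.1122), np.float64(0.1108), np.float64(0.1127)] [np.float64(63.7), np.float64(63.32), np.float64(63.95), np.float64(63.19)]
top [  13    7   69   74 2675] ((47.12998962402344, 43.310890197753906), (54.534183502197266, 55.44440841674805), 27.072078704833984)
[[ 0.5196 -0.1383]
 [ 0.6268 -0.1928]
 [ 0.5735 -0.2975]
 [ 0.467  -0.2422]] [ 0.54674995 -0.2176955 ] [np.float64(63.17), np.float64(63.05), np.float64(63.04), np.float64(62.54)]
scene [   0    0   90   75 3714] ((44.5, 37.0), (74.0, 89.0), 90.0)
[[ 0.4004 -0.192 ]
 [ 0.5766 -0.0729]
 [ 0.6895 -0.2524]
 [ 0.5305 -0.3593]] [ 0.5492382  -0.21915118] [np.float64(37.89), np.float64(34.07), np.float64(32.15), np.float64(33.91)]
```

View pics/sb.png

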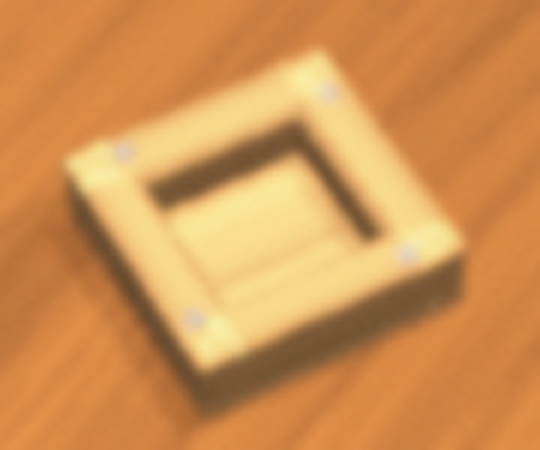

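The jar is at about (0.446, 0.175) with its sides at 47.7° modulo 90. The brace is at about (0.5435, -0.2177), at 63.4°, with sides of 111–112 mm, which matches the given size. I'll start travelling towards the jar at height.

arm_command(
  plan=[
    [[1.0,1.6,0],0],
    [[2.0,3.2,0],0],
    [[3.0,4.8,0],0],
    [[4.0,6.4,0],0],
    [[5.0,8.0,0],0],
  ],
  fingers=1,
  force=30,
)

```text
time: 0.6
position: [0.322, -0.3914, 0.2222]
tool_rot: [-0.112, 0.698, -0.698, 0.112]
ft_force: [1.2, 0.2, 0.1]
grip_width: 0.0873
```

Run:
```python
import pickle,numpy as np
from h import *
S=pickle.load(open("c0.pkl","rb"))["scene"]
h=lambda x,y:(245+(x+.5)/6-.5,275+(y+.5)/6-.5)
b=[ray(S,h(*p),.034)[:2] for p in [(322,50),(465,245),(205,372),(68,165)]]
print("brace",np.round(b,4),np.mean(b,0),[round(np.linalg.norm(b[i]-b[i-1]),4) for i in range(4)],[round(np.degrees(np.arctan2(*(b[i]-b[i-1])[::-1]))%90,2) for i in range(4)])
```

```text
brace [[ 0.5198 -0.1413]
 [ 0.6188 -0.1907]
 [ 0.5717 -0.2924]
 [ 0.472  -0.2434]] [ 0.54556809 -0.21694444] [np.float64(0.1127), np.float64(0.1107), np.float64(0.1121), np.float64(0.1111)] [np.float64(64.91), np.float64(63.53), np.float64(65.15), np.float64(63.82)]
```

arm_command(
  plan=[
    [[1.0,1.7,0],0],
    [[2.0,3.4,0],0],
    [[3.0,5.1,0],0],
    [[4.0,6.8,0],0],
    [[4.6,8.7,0],0],
  ],
)

```text
time: 1.1
position: [0.4382, -0.1746, 0.2226]
tool_rot: [0.112, -0.698, 0.698, -0.113]
ft_force: [1.0, -0.6, 0.2]
grip_width: 0.0868
```

arm_command(
  plan=[
    [[0.1,2.0,0],0],
    [[0.2,4.0,0],0],
    [[0.3,6.0,0],0],
    [[0.3,8.0,0],0],
    [[0.3,9.9,0],0],
  ],
)

```text
time: 1.6
position: [0.4435, 0.0738, 0.2224]
tool_rot: [-0.113, 0.698, -0.698, 0.113]
ft_force: [0.4, -0.1, -0.6]
grip_width: 0.0867
```

arm_command(
  plan=[
    [[0.1,2.0,0],0],
    [[0.1,3.6,0],0],
    [[0.1,4.1,0],0],
    [[0.1,4.1,0],0],
  ],
)

```text
time: 2.0
position: [0.446, 0.1755, 0.2223]
tool_rot: [0.114, -0.698, 0.698, -0.114]
ft_force: [-1.1, -0.3, 0.5]
grip_width: 0.0873
```

Run:
```python
from rig import *
import cv2
print(get_obs()["position"],get_obs()["q"])
c=camera("scene");cv2.imwrite("pics/s1.png",cv2.resize(c["pixels"][90:260,230:450],None,fx=3.5,fy=3.5)[:,:,::-1])
```

```text
[0.44603222 0.17547889 0.22226727] [ 1.41277780e-01  3.33186026e-01  1.78806309e+00 -2.85881120e-04
  1.02089965e+00  1.38879518e+00]
```

View pics/s1.png

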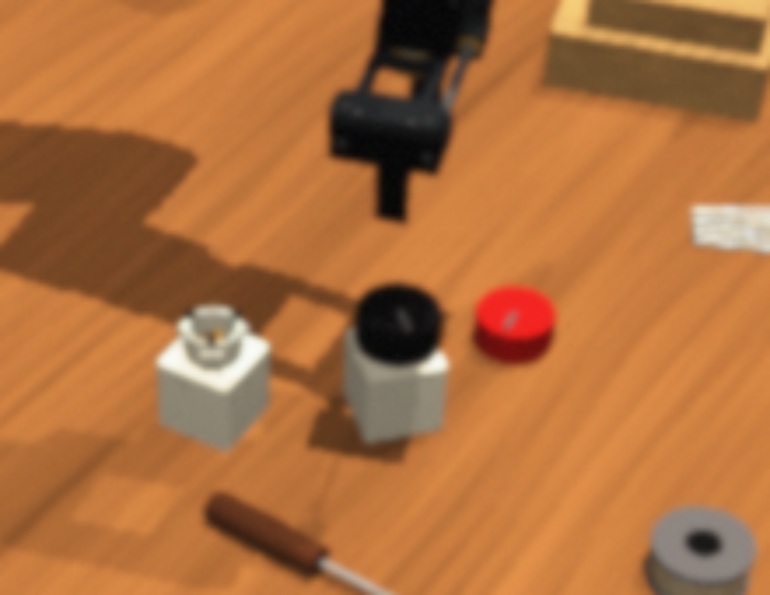

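The gripper is above the jar, at about (400,290) in the crop, with the neighbouring objects clear. I'll descend.

arm_command(
  plan=[
    [[0,0,-1.5],0],
    [[0,0,-3.0],0],
    [[0,0,-4.0],0],
    [[0,0,-4.3],0],
    [[0,0,-4.6],0],
  ],
)

```text
time: 2.55
position: [0.4469, 0.1728, 0.1072]
tool_rot: [0.112, -0.698, 0.698, -0.112]
ft_force: [-0.4, -0.1, -0.0]
grip_width: 0.0869
```

arm_command(
  plan=[
    [[0,0,-0.5],0],
    [[0,0,-1.0],0],
    [[0,0,-1.4],0],
    [[0,0,-1.4],0],
  ],
)

```text
time: 2.95
position: [0.4465, 0.1737, 0.0722]
tool_rot: [0.113, -0.698, 0.698, -0.112]
ft_force: [0.0, 0.1, 0.0]
grip_width: 0.0867
```

arm_command(
  plan=[
    [[0,0,0],0],
    [[0,0,0],0],
    [[0,0,0],0],
    [[0,0,0],0],
    [[0,0,0],0],
  ],
  fingers=-1,
  force=45,
)

```text
time: 3.45
position: [0.4468, 0.1743, 0.073]
tool_rot: [0.112, -0.698, 0.698, -0.113]
ft_force: [0.7, 0.2, 3.0]
grip_width: 0.0628
```

arm_command(
  plan=[
    [[0,0,0.4],0],
    [[0,0,1.0],0],
    [[0,0,2.0],0],
    [[0,0,3.2],0],
    [[0,0,3.6],0],
  ],
)

```text
time: 3.95
position: [0.4475, 0.1745, 0.1648]
tool_rot: [0.111, -0.698, 0.698, -0.114]
ft_force: [0.7, -0.5, -4.4]
grip_width: 0.0628
```

Run:
```python
from rig import *
import cv2
o=get_obs();print(o["position"],o["ft_force"],o["grip_width"])
c=camera("scene");cv2.imwrite("pics/s2.png",cv2.resize(c["pixels"][90:260,230:450],None,fx=3.5,fy=3.5)[:,:,::-1])
```

```text
[0.4474571  0.17447177 0.16477829] [ 0.65158772 -0.47898544 -4.42459966] 0.06281245869196302
```

View pics/s2.png

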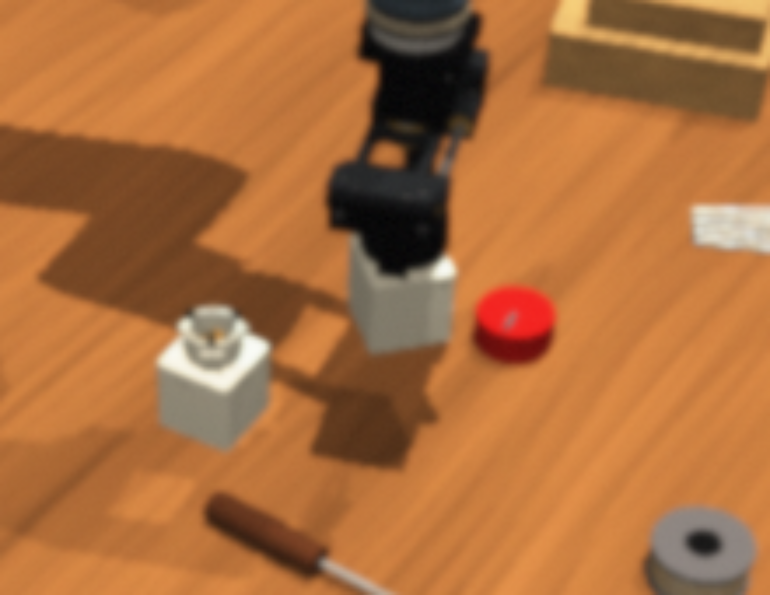

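The jar is lifted by its cap and hangs upright (crop 400,290), with the force reading 4.4 N. I'll carry it over to the brace and turn it by +16°.

arm_command(
  plan=[
    [[0.2,-0.7,0.1],0.4],
    [[0.5,-2.0,0.1],1.0],
    [[0.9,-3.4,0.1],1.6],
    [[1.2,-4.8,0.1],2.2],
    [[1.6,-6.2,0.1],2.8],
  ],
)

```text
time: 4.5
position: [0.485, 0.0183, 0.1636]
tool_rot: [-0.199, 0.68, -0.678, 0.196]
ft_force: [-0.1, 1.7, -5.6]
grip_width: 0.0624
```

arm_command(
  plan=[
    [[0.4,-1.4,0],0.4],
    [[0.7,-2.8,0],0.4],
    [[1.1,-4.2,0],0.4],
    [[1.4,-5.6,0],0.4],
    [[1.8,-7.0,0],0.4],
  ],
)

```text
time: 5.0
position: [0.53, -0.1565, 0.1631]
tool_rot: [-0.21, 0.677, -0.675, 0.207]
ft_force: [0.4, 0.5, -5.3]
grip_width: 0.0627
```

arm_command(
  plan=[
    [[0.2,-1.2,0],0],
    [[0.4,-2.0,0],0],
    [[0.5,-2.4,0],0],
    [[0.5,-2.4,0],0],
    [[0.5,-2.4,0],0],
  ],
)

```text
time: 5.5
position: [0.5431, -0.214, 0.1644]
tool_rot: [-0.209, 0.677, -0.675, 0.208]
ft_force: [-0.7, 0.0, -4.1]
grip_width: 0.0629
```

Run:
```python
from rig import *
import cv2,pickle
o=get_obs();print(o["position"],o["ft_force"],o["grip_width"],o["tool_rot"],o["q"])
d={n:camera(n) for n in("scene","top")};pickle.dump(d,open("c1.pkl","wb"))
cv2.imwrite("pics/s3.png",cv2.resize(d["scene"]["pixels"][205:355,220:360],None,fx=4,fy=4,interpolation=cv2.INTER_CUBIC)[:,:,::-1])
cv2.imwrite("pics/t3.png",cv2.resize(d["top"]["pixels"][170:300,310:460],None,fx=4,fy=4,interpolation=cv2.INTER_CUBIC)[:,:,::-1])
```

```text
[ 0.54305234 -0.21403543  0.16436273] [-0.66155939  0.04881251 -4.1119488 ] 0.06285627672254378 [-0.20932147  0.67661627 -0.67454091  0.20825346] [-5.67166309e-01  5.45807491e-01  1.59316633e+00  8.85727306e-04
  1.00583396e+00  4.03677425e-01]
```

View pics/s3.png

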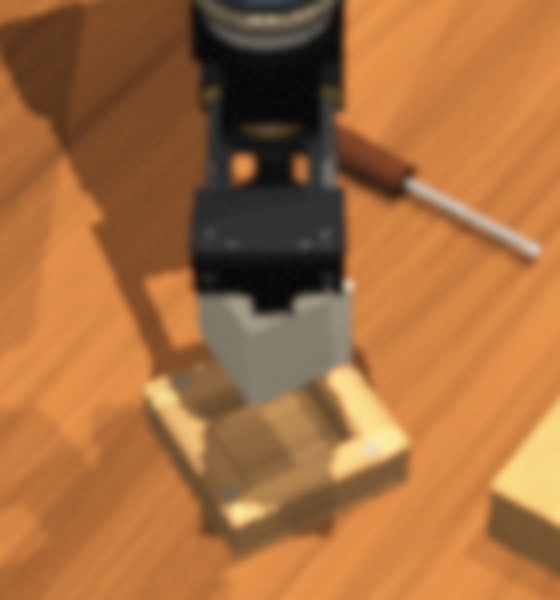

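View pics/t3.png

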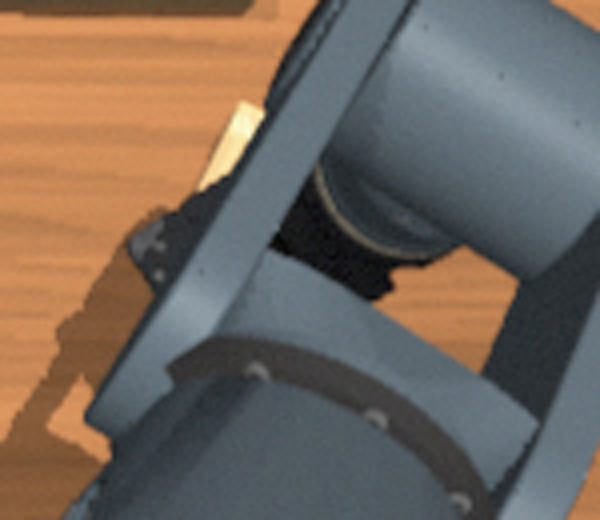

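Run:
```python
import pickle,cv2
d=pickle.load(open("c1.pkl","rb"))
p=d["scene"]["pixels"][265:320,260:320]
p=cv2.convertScaleAbs(p,alpha=1.3)
cv2.imwrite("pics/s4.png",cv2.resize(p,None,fx=10,fy=10,interpolation=cv2.INTER_CUBIC)[:,:,::-1])
```

```text
(no output)
```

View pics/s4.png

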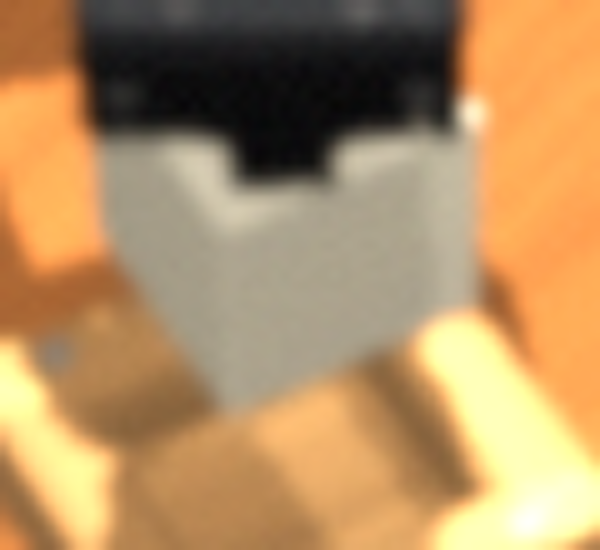

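Run:
```python
import pickle,numpy as np
from h import *
from scipy.spatial.transform import Rotation as Ro
S=pickle.load(open("c1.pkl","rb"))["scene"]
h=lambda x,y:(260+(x+.5)/10-.5,265+(y+.5)/10-.5)
for z in(.088,.091):
    b=[ray(S,h(*p),z)[:2] for p in [(105,235),(232,413),(475,305)]]
    print(z,np.round(b,4),"mid",(b[0]+b[2])/2,[np.linalg.norm(b[1]-b[0]),np.linalg.norm(b[2]-b[1])],[np.degrees(np.arctan2(*(b[i+1]-b[i])[::-1]))%90 for i in(0,1)], np.degrees(np.arctan2(*(b[2]-b[0])[::-1]))+45)
print("topfront",ray(S,h(228,225),.155))
m=Ro.from_quat([-0.20932147,0.67661627,-0.67454091,0.20825346]).as_matrix();print("jaw",np.degrees(np.arctan2(m[1,2],m[0,2])),m.round(4))
```

```text
0.088 [[ 0.5026 -0.2268]
 [ 0.5553 -0.252 ]
 [ 0.5822 -0.1974]] mid [ 0.54236642 -0.21207445] [np.float64(0.05844643705386734), np.float64(0.06094096482247795)] [np.float64(64.40427365782222), np.float64(63.82526603752093)] 65.29972434303207
0.091 [[ 0.5042 -0.2288]
 [ 0.5567 -0.2539]
 [ 0.5835 -0.1994]] mid [ 0.54384264 -0.214085  ] [np.float64(0.05827939184998636), np.float64(0.06076679003259152)] [np.float64(64.40427365782224), np.float64(63.82526603752093)] 65.29972434303214
topfront [ 0.55775094 -0.25417896  0.155     ]
jaw -55.65254072973811 [[-8.256e-01 -2.300e-03  5.642e-01]
 [-5.642e-01  2.400e-03 -8.256e-01]
 [ 6.000e-04 -1.000e+00 -3.300e-03]]
```

The jar hangs level at about (0.543, -0.214) with its yaw at about 64°, which matches the brace. It needs a shift of about (+1.5, -3.2) mm before I lower it.

arm_command(
  plan=[
    [[0.06,-0.13,-0.5],0],
    [[0.06,-0.13,-1.0],0],
    [[0.06,-0.13,-1.5],0],
    [[0.06,-0.13,-1.9],0],
    [[0.06,-0.13,-1.9],0],
  ],
)

```text
time: 6.1
position: [0.544, -0.218, 0.1151]
tool_rot: [-0.21, 0.677, -0.674, 0.207]
ft_force: [0.5, -0.2, -5.2]
grip_width: 0.063
```

Run:
```python
from rig import *
import cv2,pickle
o=get_obs();print(o["position"],o["ft_force"],o["moment"])
d={n:camera(n) for n in("scene",)};pickle.dump(d,open("c2.pkl","wb"))
cv2.imwrite("pics/s5.png",cv2.resize(d["scene"]["pixels"][270:350,245:335],None,fx=7,fy=7,interpolation=cv2.INTER_CUBIC)[:,:,::-1])
```

```text
[ 0.54396179 -0.21804515  0.11510625] [ 0.47477316 -0.16130429 -5.17922026] [ 0.00671978 -0.02024849  0.03938923]
```

View pics/s5.png

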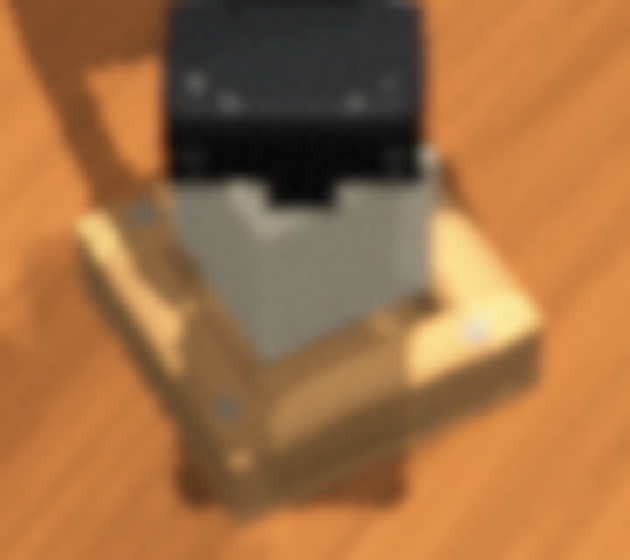

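The jar's bottom is just above the recess and well centred, with its front corner at crop (270,360). I'll lower it slowly.

arm_command(
  plan=[
    [[0,0,-0.2],0],
    [[0,0,-0.4],0],
    [[0,0,-0.6],0],
    [[0,0,-0.6],0],
  ],
)

```text
time: 6.55
position: [0.545, -0.2188, 0.1019]
tool_rot: [-0.209, 0.676, -0.675, 0.208]
ft_force: [-0.7, -0.6, -5.3]
grip_width: 0.0626
```

Run:
```python
from rig import *
import cv2
o=get_obs();print(o["position"],o["ft_force"],o["moment"])
```

```text
[ 0.54502809 -0.21877539  0.10187422] [-0.74150187 -0.58504861 -5.31543836] [0.05110636 0.0427176  0.04384137]
```

arm_command(
  plan=[
    [[0,0,-0.2],0],
    [[0,0,-0.4],0],
    [[0,0,-0.6],0],
    [[0,0,-0.75],0],
    [[0,0,-0.75],0],
  ],
)

```text
time: 7.05
position: [0.545, -0.2187, 0.083]
tool_rot: [-0.209, 0.676, -0.675, 0.208]
ft_force: [-1.0, -0.5, -4.3]
grip_width: 0.0627
```

arm_command(
  plan=[
    [[0,0,-0.1],0],
    [[0,0,-0.2],0],
    [[0,0,-0.2],0],
  ],
)

```text
time: 7.35
position: [0.5459, -0.2194, 0.0793]
tool_rot: [0.208, -0.675, 0.676, -0.209]
ft_force: [-0.9, 0.5, -0.4]
grip_width: 0.0628
```

arm_command(
  plan=[
    [[0,0,-0.05],0],
    [[0,0,-0.08],0],
    [[0,0,-0.08],0],
  ],
)

```text
time: 7.65
position: [0.546, -0.2195, 0.0789]
tool_rot: [0.208, -0.675, 0.676, -0.209]
ft_force: [-3.2, 1.2, 8.7]
grip_width: 0.0628
```

Run:
```python
from rig import *
import cv2,pickle
o=get_obs();print(o["position"],o["ft_force"],o["moment"],o["q"])
d={n:camera(n) for n in("scene",)};pickle.dump(d,open("c3.pkl","wb"))
cv2.imwrite("pics/s6.png",cv2.resize(d["scene"]["pixels"][270:350,245:335],None,fx=7,fy=7,interpolation=cv2.INTER_CUBIC)[:,:,::-1])
```

```text
[ 0.546002   -0.21945986  0.07889008] [-3.17047173  1.17773932  8.67512965] [ 0.11987386  0.39709314 -0.03465442] [-5.71816669e-01  6.73513867e-01  1.64235214e+00 -3.26807424e-04
  8.23773480e-01  3.99998055e-01]
```

View pics/s6.png

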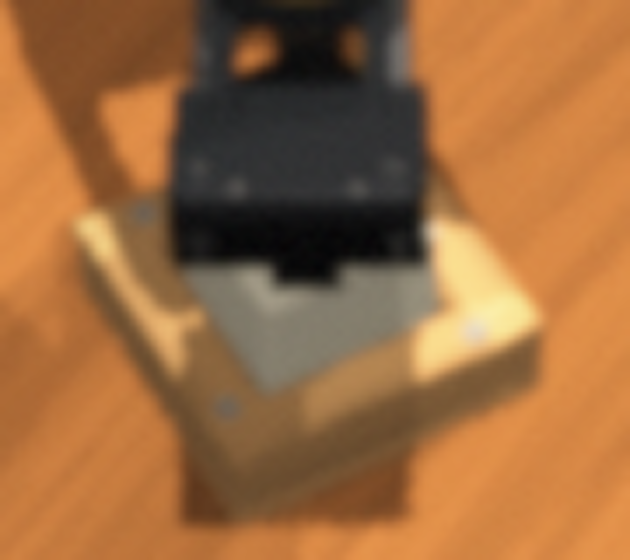

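The jar is seated: pressing gave 9 N at TCP z 0.079, which equals the grasp height plus the 6 mm floor. Now I'll relax the push, grip harder and twist anticlockwise.

arm_command(
  plan=[
    [[0,0,0.06],0],
    [[0,0,0.06],0],
    [[0,0,0.06],0],
  ],
  fingers=-1,
  force=60,
)

```text
time: 8.0
position: [0.5459, -0.2194, 0.079]
tool_rot: [0.208, -0.675, 0.676, -0.209]
ft_force: [-0.6, -0.5, 4.5]
grip_width: 0.0625
```

arm_command(
  plan=[
    [[0,0,0],0.6],
    [[0,0,0],1.2],
    [[0,0,0],2.0],
    [[0,0,0],3.0],
    [[0,0,0],4.0],
  ],
)

```text
time: 8.5
position: [0.5449, -0.2194, 0.079]
tool_rot: [-0.323, 0.629, -0.629, 0.323]
ft_force: [-4.8, -1.7, 6.1]
grip_width: 0.0629
```

Run:
```python
from rig import *
import cv2,pickle
o=get_obs();print(o["position"],o["ft_force"],o["moment"],o["q"])
d={n:camera(n) for n in("scene",)};pickle.dump(d,open("c3.pkl","wb"))
cv2.imwrite("pics/s7.png",cv2.resize(d["scene"]["pixels"][270:350,245:335],None,fx=7,fy=7,interpolation=cv2.INTER_CUBIC)[:,:,::-1])
```

```text
[ 0.54487161 -0.21939441  0.0789655 ] [-4.80783651 -1.65435912  6.12982678] [-0.20462335  0.57624485 -0.67244241] [-5.72805162e-01  6.73174214e-01  1.64292286e+00 -2.65759873e-04
  8.26352847e-01  4.95195632e-02]
```

View pics/s7.png

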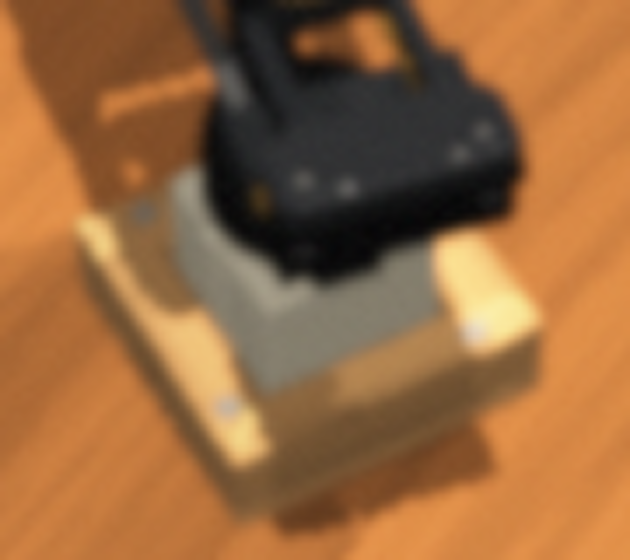

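The moment reads 0.67 N m, so the seal is slipping while the jar stays square in the brace (front corner at crop (270,385)). I'll continue.

arm_command(
  plan=[
    [[0,0,0],1.0],
    [[0,0,0],2.0],
    [[0,0,0],3.0],
    [[0,0,0],4.0],
    [[0,0,0],5.0],
  ],
)

```text
time: 9.05
position: [0.5447, -0.2193, 0.0789]
tool_rot: [-0.452, 0.545, -0.544, 0.451]
ft_force: [-4.8, -1.1, 6.8]
grip_width: 0.0626
```

arm_command(
  plan=[
    [[0,0,0],1.0],
    [[0,0,0],2.0],
    [[0,0,0],3.0],
    [[0,0,0],3.4],
    [[0,0,0],3.4],
  ],
)

```text
time: 9.55
position: [0.5446, -0.2193, 0.0789]
tool_rot: [0.527, -0.473, 0.472, -0.526]
ft_force: [-4.2, -0.3, 6.9]
grip_width: 0.0631
```

Run:
```python
from rig import *
import cv2,pickle
o=get_obs();print(o["time"],o["position"],o["ft_force"],o["moment"],o["q"])
d={n:camera(n) for n in("scene","top")};pickle.dump(d,open("c3.pkl","wb"))
cv2.imwrite("pics/s8.png",cv2.resize(d["scene"]["pixels"][270:350,245:335],None,fx=7,fy=7,interpolation=cv2.INTER_CUBIC)[:,:,::-1])
cv2.imwrite("pics/t8.png",cv2.resize(d["top"]["pixels"][170:300,310:460],None,fx=4,fy=4,interpolation=cv2.INTER_CUBIC)[:,:,::-1])
```

```text
9.55 [ 0.54461576 -0.21927868  0.07893716] [-4.15156214 -0.33393157  6.88463173] [-0.14419082  0.66239821 -0.4708999 ] [-5.72748015e-01  6.73133966e-01  1.64316900e+00 -5.96525933e-04
  8.26739368e-01 -6.81023209e-01]
```

View pics/s8.png

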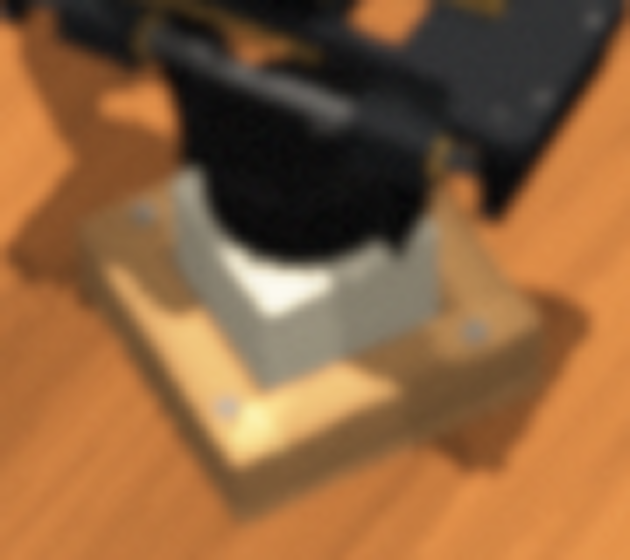

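View pics/t8.png

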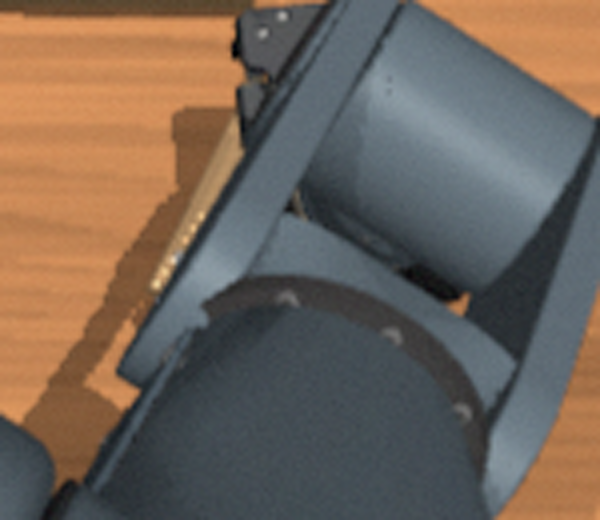

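The cap was turned 1.08 rad and the jar is still square in the recess. I'll do a slow lift and watch the force, since a caught lug would show the jar's weight.

arm_command(
  plan=[
    [[0,0,0.1],0],
    [[0,0,0.2],0],
    [[0,0,0.2],0],
  ],
)

```text
time: 9.95
position: [0.5452, -0.219, 0.0832]
tool_rot: [0.527, -0.472, 0.471, -0.527]
ft_force: [-3.4, -0.3, 0.7]
grip_width: 0.0627
```

Run:
```python
from rig import *
o=get_obs();print(o["time"],o["position"],o["ft_force"],o["moment"])
```

```text
9.95 [ 0.54515476 -0.21904606  0.08321761] [-3.38868999 -0.27993844  0.74710666] [-0.24788877  0.37592567 -0.20542723]
```

arm_command(
  plan=[
    [[-0.03,0,0.1],0],
    [[-0.03,0,0.25],0],
    [[-0.03,0,0.4],0],
    [[-0.03,0,0.4],0],
  ],
)

```text
time: 10.35
position: [0.5458, -0.2193, 0.0943]
tool_rot: [-0.527, 0.471, -0.472, 0.527]
ft_force: [0.4, 0.6, 0.7]
grip_width: 0.0625
```

Run:
```python
from rig import *
import cv2
o=get_obs();print(o["time"],o["position"],o["ft_force"],o["moment"])
c=camera("scene")
cv2.imwrite("pics/s9.png",cv2.resize(c["pixels"][260:350,245:335],None,fx=6,fy=6,interpolation=cv2.INTER_CUBIC)[:,:,::-1])
```

```text
10.35 [ 0.54582066 -0.21929631  0.09426792] [0.40725096 0.64046335 0.69895564] [ 0.01881007 -0.1403629  -0.02159586]
```

View pics/s9.png

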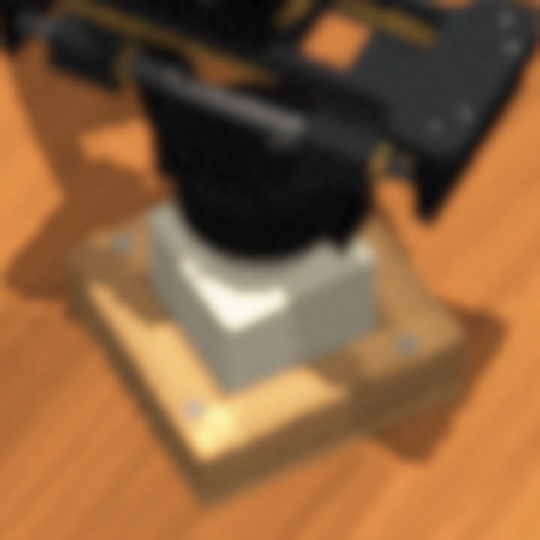

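The cap has risen 15 mm with no pull on it, the neck is showing (crop (265,265)), and the jar has stayed down. I'll lift further.

arm_command(
  plan=[
    [[0,0,0.3],0],
    [[0,0,0.7],0],
    [[0,0,1.2],0],
    [[0,0,1.6],0],
    [[0,0,1.7],0],
  ],
)

```text
time: 10.9
position: [0.5458, -0.2197, 0.1379]
tool_rot: [-0.527, 0.47, -0.473, 0.527]
ft_force: [-0.7, -0.2, -0.6]
grip_width: 0.0625
```

arm_command(
  plan=[
    [[0,0,0],0],
    [[0,0,0],0],
    [[0,0,0],0],
  ],
)

```text
time: 11.2
position: [0.5444, -0.2188, 0.1353]
tool_rot: [0.527, -0.472, 0.471, -0.527]
ft_force: [-0.4, -0.2, -0.3]
grip_width: 0.0622
```

Run:
```python
from rig import *
import cv2
o=get_obs();print(o["time"],o["position"],o["ft_force"],o["grip_width"])
c=camera("scene");import pickle;pickle.dump(c,open("c4.pkl","wb"))
cv2.imwrite("pics/s10.png",cv2.resize(c["pixels"][230:350,245:335],None,fx=5,fy=5,interpolation=cv2.INTER_CUBIC)[:,:,::-1]);cv2.imwrite("pics/s10f.png",c["pixels"][:,:,::-1])
```

```text
11.2 [ 0.5443791  -0.21884189  0.13532064] [-0.35479482 -0.2494504  -0.25825386] 0.062191248561853193
```

View pics/s10.png

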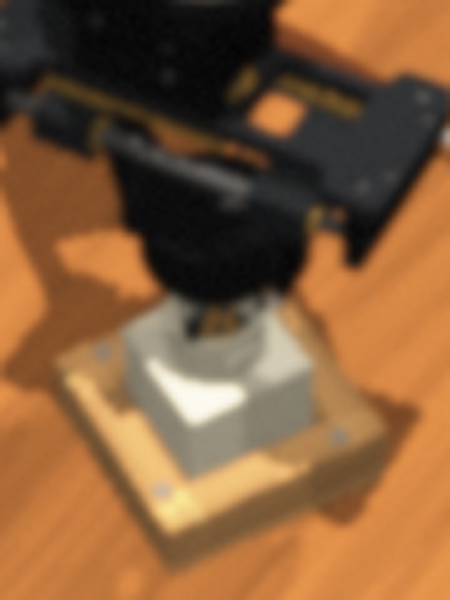

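View pics/s10f.png

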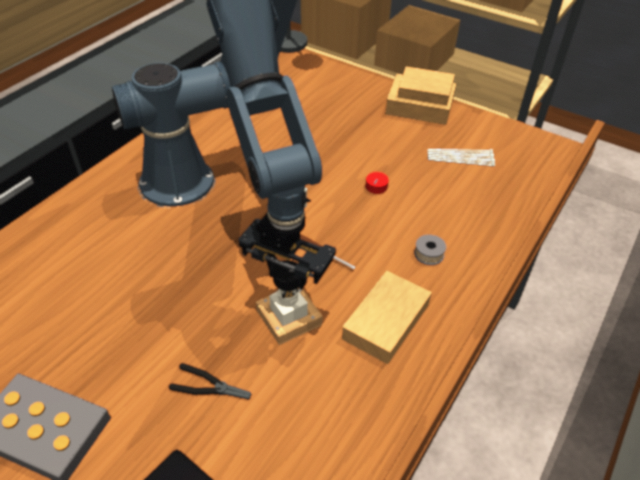

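The cap is about 37 mm above the mouth and level, the jar mouth is open at crop (220,320), and the jar is seated. One numerical check of the seating, then I'll hand in.

Run:
```python
import pickle,numpy as np
from h import *
from rig import *
S=pickle.load(open("c4.pkl","rb"))
h=lambda x,y:(245+(x+.5)/5-.5,230+(y+.5)/5-.5)
b=[ray(S,h(*p),.072)[:2] for p in [(127,337),(193,424),(312,375)]]
print(np.round(b,4),"mid",(b[0]+b[2])/2,np.linalg.norm(b[1]-b[0]),np.linalg.norm(b[2]-b[1]))
o=get_obs();print(o["joint_velocities"].round(4),o["grip_width"])
```

```text
[[ 0.5094 -0.2374]
 [ 0.5622 -0.2607]
 [ 0.59   -0.2091]] mid [ 0.54971949 -0.22323993] 0.05763849676727747 0.05861537055387141
[ 0.0003 -0.     -0.0026 -0.0025  0.0007 -0.0018] 0.06260197551625771
```

The corner midpoint disagrees with the brace centre by several mm (1 px is about 2 mm), which is more than the recess allows. I'll check it on a larger crop.

Run:
```python
import pickle,numpy as np
from h import *
S=pickle.load(open("c4.pkl","rb"))
I=cv2.resize(S["pixels"][280:350,250:330],None,fx=8,fy=8,interpolation=cv2.INTER_CUBIC)[:,:,::-1].copy()
a=np.radians(63.9)
def sq(cx,cy,s,z): return [(cx+s/2*(i*np.cos(a)-j*np.sin(a)),cy+s/2*(i*np.sin(a)+j*np.cos(a)),z) for i,j in((1,1),(1,-1),(-1,-1),(-1,1))]
for s,z,col in((.112,.034,(255,0,0)),(.064,.072,(0,0,255)),(.064,.034,(0,160,0)),(.068,.034,(0,255,255))):
    for X in sq(.5456,-.2169,s,z):
        u=proj(S,X); p=(int((u[0]-250+.5)*8),int((u[1]-280+.5)*8)); cv2.circle(I,p,3,col,-1)
cv2.imwrite("pics/s11.png",I)
```

```text
(no output)
```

View pics/s11.png

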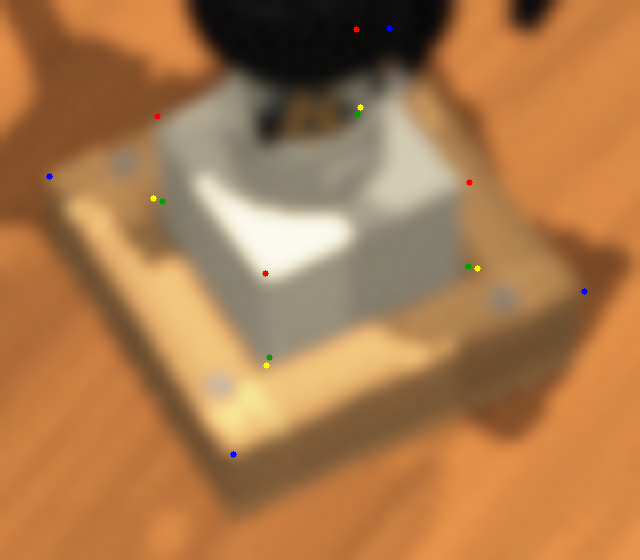

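The overlay agrees to within about 1 px of the expected seated corners: front top corner at (268,280) against (265,273) expected. The jar isn't standing high, so the large offset came from my corner picks. I'm handing in.

```bash
python3 -c "
from rig import *
print(hand_in()); o=get_obs(); print(o['time'],o['position'],o['grip_width'])"
```

```text
the job is handed in; nothing more can be done
None
the job is handed in; nothing more can be done
```

The job is handed in at 11.2 s. The jar is seated in the brace, and the gripper holds the cap level about 37 mm above its mouth. No verdict was reported.

**What I did:**
- Picked up the capped, leftmost jar by its cap and turned it 16° to match the brace.
- Lowered it to the recess floor, where it pressed back with 9 N at the expected height.
- Twisted the cap about 1.08 rad by wrist angle, with a seal torque of about 0.65 N m, so slightly less at the seal because of play.
- Lifted the cap straight off with no jar weight on the wrist.

**Last checks:**
- **Grip and arm:** the fingers are closed on the cap at 62.6 mm with the grip set to 60 N, and the arm is still.
- **Jar seating:** one rough set of corner picks put the jar about 7 mm off the brace centre. That is more than the 2 mm clearance allows. A larger overlay matched the expected seated corners to about 1–1.5 px (2–3 mm), so I judged the picks to be at fault.
- **Not confirmed by sight:** the cap's bar was hidden by the gripper, so its angle rests on the wrist turn and the free lift. The arm hid the open look-alike jar and part of the screwdriver in the last picture. The other things were where they started.

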